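Check two lamp-part crates for the pass stamp and send the passed one to dispatch

ROBOT

A 6-joint arm with a two-finger parallel gripper is mounted at the origin on the work surface. World frame = base frame: x ahead of the robot, y to its left, z up, the work surface at z = 0. Lengths are in m, angles in rad, forces in N, time in s.
With the tool pointing down it reaches from about 0.35 to 0.95 m from the base axis. Payload 17.4 kg.
Tool frame: the origin (TCP) lies at the very end of the fingers, on their centre line; the grasp point (between the pads) lies r.pinch_z behind it (r.pinch_z is the distance from the TCP to the grasp point, in m); z points along the fingers, y is the line along which they close (so a half turn about z gives the same grasp; the last joint's range is limited). The gripper opens to 93 mm and grips with 3 to 60 N. Pads are 15 mm wide; open, the fingers measure 128 mm over their backs; the gripper's body (75 mm by 188 mm) begins 65 mm behind the grasp point.
Start: joints at [1.194, 0.116, 1.442, -0, 1.584, -0.038], TCP at [0.224, 0.637, 0.19] pointing down, gripper open.
Joint ranges: [-2.83, 2.83], [-0.83, 2.19], [0.07, 2.5], [-1.14, 4.28], [0.01, 3], [-2.97, 2.97]. Speed limits (rad/s): [1.89, 1.89, 2.22, 3.14, 3.14, 3.14].

INTERFACE

Orientations are given as a unit quaternion [w, x, y, z].
In Python, from station import r gives the robot as it stands.
- The arm moves only by the tool carry_out, never from a script. Its argument "plan" is a list of rows, each a list of 7 numbers: the finger opening in m, from 0 to 0.093, then the shift along the tool's x, y, z in m, then the turn, a rotation vector about the tool's x, y, z in degrees. In form: [[fingers, tx, ty, tz, wx, wy, wz], ...]. A call has exactly 8 rows; each row shifts and turns the commanded pose from where the row before left it, along the tool's axes as they then stand; what a row does not reach is not made up. A row lasts 1/8 s, in which the tool goes at most 62.5 mm and 10.7 degrees, less where a joint would pass 70% of its speed; a pose out of reach is approached as far as the arm can. A call is refused whole if a number of a shift passes 0.0625 or a number of a turn 10.7, either way. A call with a gripper value outside its range is refused whole. The fingers move at their own pace and stop on an object; "squeeze" is the grip in N (left out, the last holds). Time passes only in rows, so rows that do not move let the fingers close, or fill a call up. It gives the time, the measured TCP pose, the force, the opening and the grip force at its end, in the units of the state.
- r.read_state(): the state, without advancing time (a new reading comes with each control period).
- r.get_image(name): name is "scene" or "top" or "wrist"; returns a dict with "frame" (400x640x3 uint8, red, green, blue), "depth" (400x640 float32, m along the optical axis (not along the pixel's ray), 0 where there is no reading), "fx", "fy", "cx", "cy" (pixels), "view" (4x4, takes a point from world to camera coordinates); the wrist camera has in their place "mount" (4x4, takes a point from camera to tool coordinates, whose origin is the TCP and whose axes are the flange's). Camera axes: x right, y down, z forward; pixel columns grow to the right and rows downward; lengths in m; the calibration is good to about 2 mm. A picture is of the moment at which its call begins: read the wrist's pose just before it.
- r.finish_job(): hands the job in; it is judged then, once.
The state is a dict: "clock": time; "joint_pos": joint angles; "joint_vel": joint speeds; "joint_torque": joint torques, N m; "tcp_pos": TCP position; "tcp_rot": TCP orientation; "force": force on the tool from outside, world axes, zero at the start; "torque": the same for the moment, N m; "opening": finger opening in m; "grip_force": force on a finger pad.
Only numpy, scipy, OpenCV 4.12 (cv2) and the standard library are available. Lean on these libraries where they do the work, as an engineer would, in place of code of your own. Each camera call takes 0.05 s, during which the arm holds its last target. There are 200 camera calls.

TASK

Find out which of the two blue crates has the green pass stamp underneath: first the crate on the robot's left, then the one on its right, press its orange tab down until the tab is close to the bench, so that the crate tips well up and shows its underside for a moment, and let it back down upright where it was. When both have been checked, push the stamped crate along the bench towards the robot until its middle stands over the yellow dispatch strip, and leave the other one in its place. Only press and push: do not lift or carry a crate or tip it right over, and leave the plug top, screwdriver and fuse jar alone.

Things in the scene. Friction and masses are not known exactly. Their poses are not given: they have to be found in the camera images.
- crate_stamped: Blue open crate, green ringed stamp 88 mm across on its white underside; from above it looks just like the other, and may stand left or right. Body 120 mm deep (x) x 120 wide (y) x 100 high, walls 4 mm, about 0.24 kg. Origin: bench height, midway between front and back; z up, -x points to its front, roughly at the robot. Back (+x) wall: plain, flat, from 30 to 100 mm up: push there.
- crate_plain: The other blue crate, same but with a bare white underside. It tips about the lower edge of its front wall, 60 mm in front of the origin; at about 67 degrees the tab's end meets the bench; eased off, it comes back upright by its own weight. The floor slopes up to the back (underside 3 to 29 mm above the bench), behind it two rubber feet, 16 mm square and 30 high, at the back corners.
- tab_stamped (a point): The point to press on crate_stamped's orange tab, 22 mm out from the front wall (82 mm in front of the crate's origin), 100 mm up; turns with the crate. The tab is 40 mm wide, 4 mm thick and sticks 40 mm straight out of the middle of the front wall, its upper face level with the rim; its outer 3 mm are turned up by 5 mm, to keep a fingertip from slipping off. Pressing takes 4 to 10 N at first, then less.
- tab_plain (a point): The same point on the tab of crate_plain.
- dispatch_line: Yellow strip painted on the bench between the crates and the robot, flat, 60 mm wide (x) and 800 mm long (y). Origin: its middle, at bench height; its axes lie along the world's. The crates' tabs may overhang it at the start.
- plug_top: Bystander: a black plug, 46 x 44 mm and 22 mm high, loose on the bench between the crates. Origin: centre of its underside.
- screwdriver: Bystander: a blue-handled screwdriver, 190 mm long, lying on the bench on the robot's right. Origin: near its middle, under it; x runs along it from handle to tip.
- fuse_jar: Bystander: a closed jar, 54 mm across and 65 mm high with a red cap, on the robot's left. Origin: centre of its underside.
Things that resemble listed ones, but are neither listed nor needed, are in the scene too. What is shaped like the crate_plain but turquoise is not meant. What is shaped like the crate_stamped but pink or turquoise is not meant.

How it is judged:
On the way, in this order (a step that is already met when the one before it is completed fails the run):
1. the crate on the robot's left is tipped up by more than 51 degrees for 0.3 s (((world y of crate_stamped above 0 m and angle between crate_stamped's own z axis and vertical above 0.9 rad) or (world y of crate_plain above 0 m and angle between crate_plain's own z axis and vertical above 0.9 rad))), for 0.3 s.
2. then the crate on the robot's right is tipped up by more than 51 degrees for 0.3 s (((world y of crate_stamped below 0 m and angle between crate_stamped's own z axis and vertical above 0.9 rad) or (world y of crate_plain below 0 m and angle between crate_plain's own z axis and vertical above 0.9 rad))), for 0.3 s.
3. then the stamped crate stands upright with its middle over the yellow strip (x of crate_stamped in the frame of dispatch_line between -0.03 and 0.03 m and y of crate_stamped in the frame of dispatch_line between -0.38 and 0.38 m and angle between crate_stamped's own z axis and vertical below 0.08 rad and height (world z) of crate_stamped below 0.01 m), for 0.2 s.
At the end, for the whole second after the job is handed in: The stamped crate stands upright (within 0.08 rad) and still on the bench, its middle over the yellow strip (within 30 mm of the strip's centre line); the plain crate stands upright and still within 40 mm of where it was (all of step 3 and angle between crate_plain's own z axis and vertical below 0.08 rad and distance of crate_plain from where it was at the start of the episode below 0.04 m and height (world z) of crate_plain below 0.01 m and linear speed of each of crate_stamped, crate_plain below 0.02 m/s); the robot touches nothing.
It fails at once if a crate is lifted or carried: its middle of its base more than 75 mm up, or more than 25 mm up while nearly level (height (world z) of any of crate_stamped, crate_plain above 0.075 m or (height (world z) of crate_stamped above 0.025 m and angle between crate_stamped's own z axis and vertical below 0.25 rad) or (height (world z) of crate_plain above 0.025 m and angle between crate_plain's own z axis and vertical below 0.25 rad)).
It fails at once if a crate is tipped over by more than 85 degrees (angle between any of crate_stamped, crate_plain's own z axis and vertical above 1.48 rad).
It fails at once if the plug top, screwdriver or fuse jar is moved by more than 30 mm (distance of any of plug_top, screwdriver, fuse_jar from where it was at the start of the episode above 0.03 m).
It also fails if it takes over 72 s, if anything falls off the work surface, if the arm or the gripper's body presses on something with over 40 N, if the wrist force passes 120 N, or if a joint passes its speed limit or range.

## Working session

There is one attempt and no reset: what is moved stays moved. The work goes in short steps, Python scripts to look and compute and a tool call to move; the robot and the scene stay as the last step left them, time stands still between calls to the robot, and variables do not carry over. Pictures are saved under pics/ and viewed, at most 10 in all, crops included, and the job is handed in when it is done.

Besides the shell and the picture viewer there is one more tool, called by a JSON object that holds its "op" and its "data", one argument or row to a line. carry_out: Moves the arm, as the interface text tells. Its arguments: {"type":"object","properties":{"plan":{"type":"array","items":{"type":"array","items":{"type":"number"}}},"squeeze":{"type":"number"}},"required":["plan"]}

```bash
ls; mkdir -p pics; cat > h.py <<'E'
import numpy as np, cv2
from station import r
def cloud(im):
    d=im["depth"];v,u=np.mgrid[:400,:640]
    P=np.stack([(u-im["cx"])/im["fx"]*d,(v-im["cy"])/im["fy"]*d,d,np.ones_like(d)],-1)
    W=P@np.linalg.inv(np.array(im["view"])).T
    W[d<=0]=np.nan
    return W[...,:3]
def save(n,f,s=1): cv2.imwrite("pics/"+n,cv2.resize(f[:,:,::-1],None,fx=s,fy=s,interpolation=cv2.INTER_CUBIC))
E
python3 - <<'E'
from h import *
print({k:np.round(v,3) if not isinstance(v,str) else v for k,v in r.read_state().items()},r.pinch_z)
a=r.get_image("top");b=r.get_image("scene")
np.savez("t0.npz",**{"t_"+k:v for k,v in a.items()},**{"s_"+k:v for k,v in b.items()})
save("t0.png",a["frame"]);save("s0.png",b["frame"])
E
```

```text
pics
{'clock': np.float64(0.0), 'joint_pos': array([ 1.194,  0.116,  1.442, -0.   ,  1.584, -0.038]), 'joint_vel': array([-0.001, -0.   ,  0.001, -0.002, -0.001,  0.   ]), 'joint_torque': array([ 1.0000e-03, -7.2128e+01, -6.2260e+01,  7.8000e-02,  2.4000e-02,
       -0.0000e+00]), 'tcp_pos': array([0.224, 0.636, 0.189]), 'tcp_rot': array([-0.   ,  0.169,  0.986, -0.001]), 'force': array([-0.601, -0.643,  0.374]), 'torque': array([-0.01 ,  0.037, -0.023]), 'grip_force': np.float64(0.0), 'opening': np.float64(0.093)} 0.0188
```

View pics/t0.png

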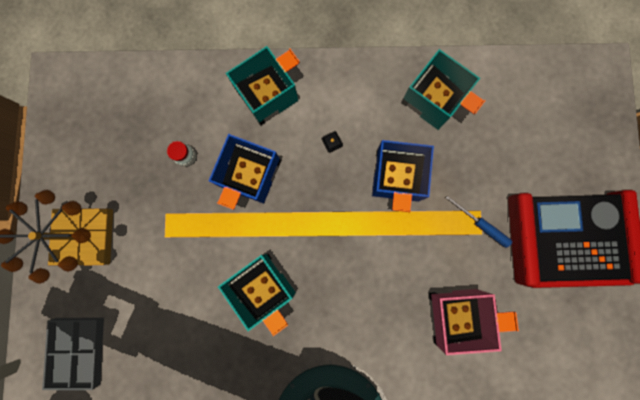

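View pics/s0.png

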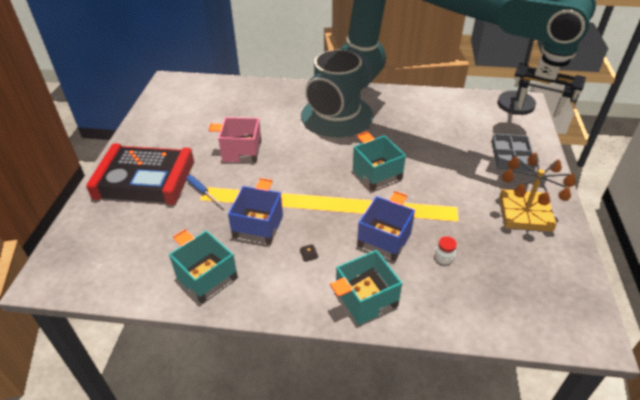

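The top view has +x up and +y left. The candidates are blue left (245,170), blue right (403,170), turquoise (262,85), (442,90) and (258,292), and pink (467,320). I choose the two blue crates. Next I measure them.

```bash
python3 - <<'E'
from h import *
z=np.load("t0.npz");a={k[2:]:z[k] for k in z if k[:2]=="t_"}
W=cloud(a);hsv=cv2.cvtColor(a["frame"],cv2.COLOR_RGB2HSV);H,S,V=[hsv[...,i].astype(int) for i in range(3)]
def fit(m,zp,name):
    m=m.astype(np.uint8);n,l,st,c=cv2.connectedComponentsWithStats(m)
    for i in range(1,n):
        if st[i,4]<25: continue
        p=W[l==i];p=p[~np.isnan(p[:,0])]
        zz=np.median(p[:,2]) if len(p) else np.nan
        # rays onto plane zp
        v,u=np.nonzero(l==i);Vi=np.linalg.inv(a["view"]);d=np.stack([(u-a["cx"])/a["fx"],(v-a["cy"])/a["fy"],np.ones(len(u))],1)@Vi[:3,:3].T
        o=Vi[:3,3];q=(o+d*((zp-o[2])/d[:,2])[:,None])[:,:2]
        R=cv2.minAreaRect(q.astype(np.float32)*1000)
        print(name,st[i,4],"px",c[i].round(),"zmed",zz.round(3),"rect mm",np.round(R[0]),np.round(R[1]),round(R[2],1),"zmax",np.nanpercentile(p[:,2],95).round(3), "mean",q.mean(0).round(3))
print("cam",np.linalg.inv(a["view"])[:3,3].round(3),np.isnan(W[...,0]).mean())
orange=(H<16)&(S>170)&(V>170)
fit(orange&(W[...,2]>.085)&(W[...,2]<.115),.1,"tab")
blue=(H>105)&(H<130)&(S>120)&(V>60)
fit(blue&(W[...,2]>.09)&(W[...,2]<.12),.1,"rim")
fit((H>20)&(H<32)&(S>150)&(abs(W[...,2])<.01),0,"strip")
fit((V<40)&(W[...,2]>.01)&(W[...,2]<.03),.022,"plug")
fit((((H<5)|(H>174))&(S>150))&(W[...,2]>.05)&(W[...,2]<.075),.065,"jar")
fit((H>95)&(H<120)&(S>100)&(W[...,2]>.005)&(W[...,2]<.04),.02,"sd")
x0,y0=185,120
save("crop.png",a["frame"][120:240,180:460],2.8)
E
```

```text
cam [ 0.432 -0.001  0.938] 0.00404296875
tab 274 px [288.  60.] zmed 0.101 rect mm [865.  92.] [41. 41.] 34.4 zmax 0.106 mean [0.864 0.091]
tab 277 px [472. 102.] zmed 0.101 rect mm [ 754. -340.] [40. 39.] 51.9 zmax 0.106 mean [ 0.754 -0.34 ]
tab 301 px [229. 198.] zmed 0.101 rect mm [535. 226.] [40. 40.] 68.2 zmax 0.105 mean [0.535 0.226]
tab 299 px [402. 202.] zmed 0.101 rect mm [ 521. -169.] [39. 40.] 84.6 zmax 0.105 mean [ 0.521 -0.169]
tab 319 px [275. 322.] zmed 0.101 rect mm [257. 117.] [38. 40.] 35.9 zmax 0.105 mean [0.257 0.117]
tab 332 px [507. 321.] zmed 0.101 rect mm [ 257. -390.] [39. 42.] 3.2 zmax 0.106 mean [ 0.257 -0.39 ]
rim 407 px [243. 165.] zmed 0.1 rect mm [608. 196.] [121. 119.] 68.6 zmax 0.103 mean [0.612 0.194]
rim 396 px [403. 166.] zmed 0.1 rect mm [ 600. -177.] [122. 120.] 82.6 zmax 0.103 mean [ 0.604 -0.176]
strip 7110 px [319. 224.] zmed 0.002 rect mm [479.  14.] [ 60. 799.] 0.0 zmax 0.004 mean [0.478 0.023]
strip 49 px [476. 213.] zmed 0.002 rect mm [ 501. -373.] [25. 13.] 89.5 zmax 0.005 mean [ 0.502 -0.375]
plug 300 px [269.  76.] zmed 0.017 rect mm [8
[... 1280 characters left out ...]
1 px [575. 242.] zmed 0.065 rect mm [ 437. -586.] [218. 284.] 1.1 zmax 0.069 mean [ 0.429 -0.573]
sd 159 px [231. 175.] zmed 0.022 rect mm [614. 210.] [100. 104.] 68.9 zmax 0.038 mean [0.602 0.243]
sd 63 px [381. 170.] zmed 0.026 rect mm [ 617. -136.] [  5. 103.] 82.8 zmax 0.038 mean [ 0.613 -0.135]
sd 74 px [267. 189.] zmed 0.028 rect mm [575. 148.] [ 7. 89.] 68.7 zmax 0.04 mean [0.567 0.151]
sd 28 px [394. 190.] zmed 0.017 rect mm [ 560. -168.] [62.  3.] 83.0 zmax 0.018 mean [ 0.56  -0.168]
sd 34 px [382. 196.] zmed 0.022 rect mm [ 546. -136.] [45.  4.] 81.7 zmax 0.037 mean [ 0.546 -0.137]
sd 363 px [494. 233.] zmed 0.024 rect mm [ 452. -408.] [95. 24.] 51.4 zmax 0.028 mean [ 0.452 -0.408]
```

View pics/crop.png

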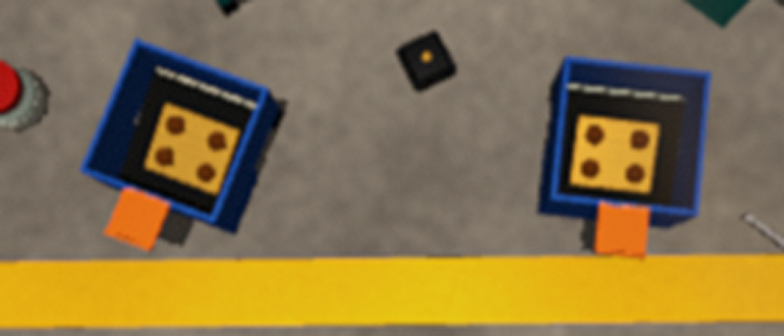

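The crop shows two blue crates, with rims at about (180,130) and (635,130) in the crop and orange tabs at (137,218) and (622,229). Both tabs point at the yellow strip.

| | Centre (m) | Front direction |
|---|---|---|
| Left crate | (0.608, 0.196) | (-0.931, 0.365) |
| Right crate | (0.600, -0.177) | (-0.993, 0.115) |

The strip's centre line is at x = 0.479. Sizes (120 mm rim, 40 mm tab, 0.10 m high) match the description, so I start moving.

{"op": "carry_out", "data": {
  "plan": [
    [0,-0.02,-0.05,-0.01,0,0,1.9],
    [0,-0.02,-0.05,-0.01,0,0,0],
    [0,-0.02,-0.05,-0.01,0,0,0],
    [0,-0.02,-0.05,-0.01,0,0,0],
    [0,-0.05,-0.0175,0,0,0,0],
    [0,-0.05,-0.0175,0,0,0,0],
    [0,-0.05,-0.0175,0,0,0,0],
    [0,-0.05,-0.0175,0,0,0,0]
  ],
  "squeeze": 5
}}

```text
clock: 1.1
tcp_pos: [0.3899, 0.282, 0.2295]
tcp_rot: [0.0, 0.185, 0.983, 0.0]
force: [0.1, 1.2, 0.5]
opening: 0.0178
grip_force: 0.0
```

{"op": "carry_out", "data": {
  "plan": [
    [0,-0.04,0,0.01,0,0,0],
    [0,-0.04,0,0.02,0,0,0],
    [0,-0.04,0,0.03,0,0,0],
    [0,-0.03,0,0.03,0,0,0],
    [0,0,0,0.02,0,0,0],
    [0,0,0,0,0,0,0],
    [0,0,0,0,0,0,0],
    [0,0,0,0,0,0,0]
  ]
}}

```text
clock: 2.1
tcp_pos: [0.5286, 0.2294, 0.1211]
tcp_rot: [0.001, 0.185, 0.983, 0.001]
force: [-0.4, 0.8, 0.4]
opening: 0.0001
grip_force: 0.0
```

```bash
cat > p.py <<'E'
# tool-frame deltas for tilt path: inner fingertip edge at s mm from wall on tab
import numpy as np
def path(s,ths,phis):
    th=np.radians(ths);ph=np.radians(phis)
    P=np.stack([s*np.cos(th)+100*np.sin(th)+7.5*np.cos(ph), 100*np.cos(th)-s*np.sin(th)-7.5*np.sin(ph)],1)
    for i in range(1,len(P)):
        d=P[i]-P[i-1];p=ph[i-1]
        # tool x = f cosp - z sinp ; tool z = -f sinp - z cosp
        print(ths[i],phis[i],P[i].round(1),"tx",round(d@[np.cos(p),-np.sin(p)],1),"tz",round(d@[-np.sin(p),-np.cos(p)],1))
if __name__=="__main__": path(18,[0,4,8,12,16,20,24,28,32,36,40,44,48,52,56,60,63],[0,0,1.5,3,4.5,6,7.5,9,10.5,12,13.5,15,16.5,18,18,18,18])
E
python3 p.py
```

```text
4 0 [32.4 98.5] tx 6.9 tz 1.5
8 1.5 [39.2 96.3] tx 6.8 tz 2.2
12 3 [45.9 93.7] tx 6.7 tz 2.5
16 4.5 [52.3 90.6] tx 6.6 tz 2.8
20 6 [58.6 87. ] tx 6.5 tz 3.0
24 7.5 [64.6 83.1] tx 6.4 tz 3.3
28 9 [70.2 78.7] tx 6.2 tz 3.6
32 10.5 [75.6 73.9] tx 6.1 tz 3.9
36 12 [80.7 68.8] tx 5.9 tz 4.1
40 13.5 [85.4 63.3] tx 5.7 tz 4.4
44 15 [89.7 57.5] tx 5.5 tz 4.6
48 16.5 [93.5 51.4] tx 5.3 tz 4.9
52 18 [97.  45.1] tx 5.1 tz 5.1
56 18 [100.1  38.7] tx 4.9 tz 5.1
60 18 [102.7  32.1] tx 4.5 tz 5.4
63 18 [104.4  27. ] tx 3.1 tz 4.3
```

{"op": "carry_out", "data": {
  "plan": [
    [0,0,0,0.012,0,0,0],
    [0,0,0,0.009,0,0,0],
    [0,0.006,0,0.0025,0,0,0],
    [0,0.007,0,0.0025,0,-1.5,0],
    [0,0.007,0,0.0025,0,-1.5,0],
    [0,0.0065,0,0.003,0,-1.5,0],
    [0,0.0065,0,0.003,0,-1.5,0],
    [0,0.0065,0,0.0035,0,-1.5,0]
  ]
}}

```text
clock: 3.1
tcp_pos: [0.4922, 0.2431, 0.0797]
tcp_rot: [0.065, 0.184, 0.981, -0.012]
force: [0.2, -0.2, -0.8]
opening: 0.0003
grip_force: 0.0
```

```bash
python3 - <<'E'
from h import *
b=r.get_image("scene");save("s1.png",b["frame"][120:330,150:500],1.6)
E
```

```text
(no output)
```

View pics/s1.png

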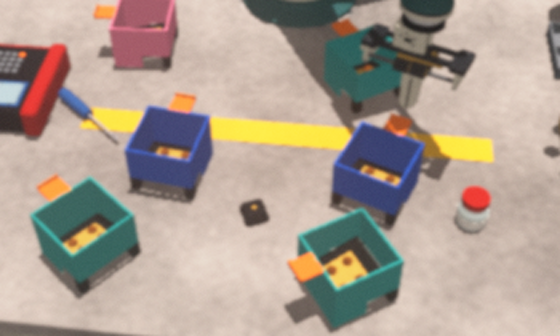

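The finger is now in front of the tab, near (400,100) in the picture, and the left crate stands upright, so it slid over the lip. I measure the crate again.

```bash
cat >> h.py <<'E'
def measure():
    a=r.get_image("top");W=cloud(a);hsv=cv2.cvtColor(a["frame"],cv2.COLOR_RGB2HSV);H,S,V=[hsv[...,i].astype(int) for i in range(3)]
    Vi=np.linalg.inv(a["view"]);o=Vi[:3,3]
    def fit(m,zp,name,amin):
        n,l,st,c=cv2.connectedComponentsWithStats(m.astype(np.uint8))
        for i in range(1,n):
            if st[i,4]<amin: continue
            v,u=np.nonzero(l==i);d=np.stack([(u-a["cx"])/a["fx"],(v-a["cy"])/a["fy"],np.ones(len(u))],1)@Vi[:3,:3].T
            q=(o+d*((zp-o[2])/d[:,2])[:,None])[:,:2]
            if not .38<q[:,0].mean()<.72 or abs(q[:,1].mean())>.35: continue
            R=cv2.minAreaRect(q.astype(np.float32)*1000);print(name,st[i,4],np.round(R[0]),np.round(R[1]),round(R[2],1),"z",np.nanpercentile(W[l==i][:,2],[5,50,95]).round(3))
    fit((H<16)&(S>170)&(V>130)&(W[...,2]>.06),.1,"tab",40)
    fit((H>105)&(H<130)&(S>120)&(V>60)&(W[...,2]>.09)&(W[...,2]<.12),.1,"rim",60)
    return a
E
python3 -c "
from h import *
a=measure();print(r.read_state()['tcp_pos'].round(4))
np.savez('t1.npz',**a)
W=cloud(a);u,v=229,198
print((W[185:215:3,229,:]*1000).round())"
```

```text
tab 92 [542. 223.] [42. 22.] 58.2 z [0.098 0.101 0.103]
tab 302 [ 521. -168.] [41. 39.] 84.2 z [0.098 0.101 0.105]
rim 425 [608. 196.] [122. 119.] 68.5 z [0.091 0.099 0.102]
rim 380 [ 599. -178.] [121. 120.] 82.5 z [0.093 0.1   0.103]
[0.4916 0.2432 0.0793]
[[578. 249.  15.]
 [557. 225. 101.]
 [550. 225. 101.]
 [543. 225. 102.]
 [537. 225.  99.]
 [530. 225. 100.]
 [523. 225. 100.]
 [515. 223. 105.]
 [518. 251.   2.]
 [510. 250.   2.]]
```

{"op": "carry_out", "data": {
  "plan": [
    [0,0,0,-0.02,0,3.75,0],
    [0,0,0,-0.02,0,3.75,0],
    [0,-0.015,0,0,0,0,0],
    [0,-0.015,0,0,0,0,0],
    [0,-0.014,-0.002,0,0,0,0],
    [0,0,0,0.01,0,0,0],
    [0,0,0,0.004,0,0,0],
    [0,0,0,0.002,0,0,0]
  ]
}}

```text
clock: 4.2
tcp_pos: [0.5287, 0.2266, 0.103]
tcp_rot: [-0.0, 0.185, 0.983, -0.0]
force: [0.6, -0.5, 0.4]
opening: 0.0003
grip_force: 0.0
```

{"op": "carry_out", "data": {
  "plan": [
    [0,-0.0045,0,0,0,0,0],
    [0,0,0,0.001,0,0,0],
    [0,0,0,0.001,0,0,0],
    [0,0,0,0.001,0,0,0],
    [0,0,0,0.001,0,0,0],
    [0,0,0,0.001,0,0,0],
    [0,0,0,0,0,0,0],
    [0,0,0,0,0,0,0]
  ]
}}

```text
clock: 5.2
tcp_pos: [0.5335, 0.2248, 0.0987]
tcp_rot: [0.0, 0.185, 0.983, 0.0]
force: [0.5, 0.0, 0.0]
opening: 0.0009
grip_force: 0.0
```

{"op": "carry_out", "data": {
  "plan": [
    [0,0,0,0.001,0,0,0],
    [0,0,0,0.001,0,0,0],
    [0,0,0,0.001,0,0,0],
    [0,0,0,0.001,0,0,0],
    [0,0,0,0.001,0,0,0],
    [0,0,0,0,0,0,0],
    [0,0,0,0,0,0,0],
    [0,0,0,0,0,0,0]
  ]
}}

```text
clock: 6.2
tcp_pos: [0.5335, 0.2249, 0.0937]
tcp_rot: [0.0, 0.185, 0.983, 0.0]
force: [-0.0, -0.1, -0.6]
opening: 0.0007
grip_force: 0.0
```

```bash
python3 -c "
from h import *
a=measure();s=r.read_state();print(s['tcp_pos'].round(4),s['force'].round(2))
b=r.get_image('scene');save('s2.png',b['frame'][120:260,330:480],4)
W=cloud(a);print((W[150:215:3,229,:]*1000).round())"
```

```text
tab 300 [ 521. -168.] [40. 39.] 82.1 z [0.098 0.101 0.106]
rim 229 [622. 191.] [121.  90.] 68.5 z [0.092 0.1   0.103]
rim 387 [ 599. -177.] [121. 120.] 82.5 z [0.092 0.1   0.103]
[0.5335 0.2248 0.0937] [-0.45 -0.65 -0.47]
[[658. 239.  55.]
 [652. 241.  48.]
 [646. 242.  42.]
 [641. 245.  31.]
 [634. 245.  30.]
 [627. 246.  26.]
 [620. 247.  22.]
 [613. 247.  22.]
 [606. 248.  17.]
 [560. 191. 229.]
 [527. 149. 385.]
 [521. 147. 391.]
 [516. 145. 399.]
 [510. 142. 407.]
 [505. 140. 415.]
 [499. 139. 421.]
 [495. 137. 426.]
 [489. 135. 434.]
 [485. 133. 439.]
 [480. 132. 445.]
 [475. 130. 452.]
 [471. 128. 457.]]
```

View pics/s2.png

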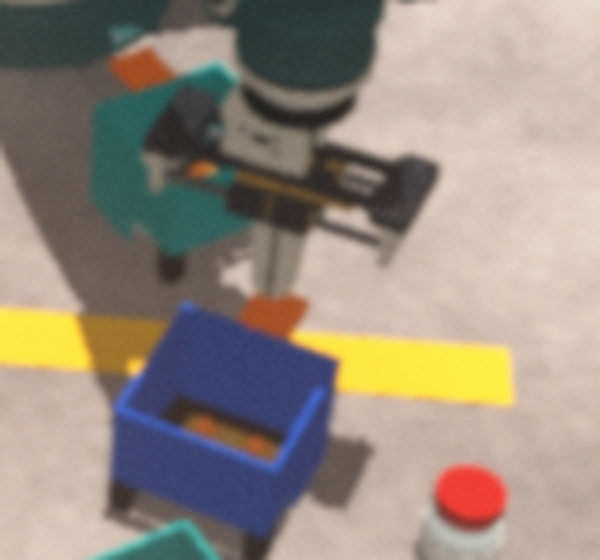

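The finger's end is at about (272,293) in the crop, by the tab's outer edge, with the tab at (240–305, 295–335). I use depth to see where the fingertip really is.

```bash
python3 -c "
from h import *
b=r.get_image('scene');W=cloud(b)
u=330+272//4
for v in range(178,206,2): print(v,(W[v,u]*1000).round(),b['frame'][v,u],(W[v,u+3]*1000).round())
print((W[202,385:412:3]*1000).round())
"
```

```text
178 [536. 222. 179.] [108  99  88] [543. 229. 187.]
180 [537. 222. 173.] [108 100  89] [544. 230. 180.]
182 [538. 223. 166.] [107  96  86] [547. 231. 175.]
184 [536. 224. 157.] [110 100  89] [545. 231. 166.]
186 [536. 225. 150.] [117 105  95] [543. 232. 158.]
188 [544. 225. 150.] [115 104  93] [538. 234. 145.]
190 [539. 226. 138.] [122 112  99] [543. 234. 142.]
192 [542. 227. 133.] [130 117 104] [545. 235. 136.]
194 [545. 227. 128.] [149 107  83] [517. 238. 103.]
196 [530. 229. 106.] [167  82  43] [527. 238. 104.]
198 [535. 229. 103.] [169  80  40] [529. 238.  98.]
200 [539. 230.  99.] [170  83  43] [540. 238. 101.]
202 [547. 230.  98.] [157  78  46] [549. 238. 102.]
204 [557. 230. 101.] [96 69 93] [557. 238. 102.]
[[545. 193.  92.]
 [546. 202.  94.]
 [551. 210. 101.]
 [551. 218. 101.]
 [550. 227. 101.]
 [549. 235. 101.]
 [548. 244. 101.]
 [440. 263.  -1.]
 [439. 272.  -0.]]
```

The fingertips really end at z ≈ 0.126 when the reported TCP is at 0.094. Closed, they stop about 32 mm short of the TCP, so the finger never touched the tab. I go down until there is contact.

{"op": "carry_out", "data": {
  "plan": [
    [0,0,0,0.008,0,0,0],
    [0,0,0,0.008,0,0,0],
    [0,0,0,0.002,0,0,0],
    [0,0,0,0.002,0,0,0],
    [0,0,0,0.002,0,0,0],
    [0,0,0,0.001,0,0,0],
    [0,0,0,0,0,0,0],
    [0,0,0,0,0,0,0]
  ]
}}

```text
clock: 7.35
tcp_pos: [0.5335, 0.2249, 0.0712]
tcp_rot: [0.0, 0.185, 0.983, 0.0]
force: [-1.7, -1.1, 5.2]
opening: 0.0007
grip_force: 2.8
```

Contact: 5 N at TCP z = 0.071, so the tip lies about 29 mm behind the TCP. I recompute the path with that.

```bash
cat > p.py <<'E'
import numpy as np
def path(s,ths,phis,L=29):
    th=np.radians(ths);ph=np.radians(phis)
    P=np.stack([s*np.cos(th)+100*np.sin(th)+7.5*np.cos(ph)-L*np.sin(ph), 100*np.cos(th)-s*np.sin(th)-7.5*np.sin(ph)-L*np.cos(ph)],1)
    for i in range(1,len(P)):
        d=P[i]-P[i-1];p=ph[i-1]
        print(ths[i],phis[i],P[i].round(1),"tx",round(d@[np.cos(p),-np.sin(p)],1),"tz",round(d@[-np.sin(p),-np.cos(p)],1))
if __name__=="__main__": path(13,list(range(0,60,3))+[58],[0]*3+list(range(1,15))+[14]*4)
E
python3 p.py
```

```text
3 0 [25.7 70.2] tx 5.2 tz 0.8
6 0 [30.9 69.1] tx 5.2 tz 1.1
9 1 [35.5 67.6] tx 4.6 tz 1.5
12 2 [40.  65.9] tx 4.5 tz 1.7
15 3 [44.4 63.9] tx 4.5 tz 1.8
18 4 [48.7 61.6] tx 4.4 tz 2.0
21 5 [52.9 59.2] tx 4.4 tz 2.2
24 6 [57.  56.4] tx 4.3 tz 2.3
27 7 [60.9 53.5] tx 4.2 tz 2.5
30 8 [64.6 50.3] tx 4.1 tz 2.7
33 9 [68.2 47. ] tx 4.0 tz 2.8
36 10 [71.6 43.4] tx 3.9 tz 3.0
39 11 [74.9 39.6] tx 3.8 tz 3.1
42 12 [77.9 35.7] tx 3.7 tz 3.3
45 13 [80.7 31.6] tx 3.6 tz 3.4
48 14 [83.3 27.3] tx 3.5 tz 3.6
51 14 [86.2 22.9] tx 3.9 tz 3.6
54 14 [88.8 18.3] tx 3.7 tz 3.8
57 14 [91.2 13.6] tx 3.5 tz 4.0
58 14 [92. 12.] tx 1.1 tz 1.4
```

{"op": "carry_out", "data": {
  "plan": [
    [0,0.003,0,0.0015,0,0,0],
    [0,0.005,0,0.0015,0,0,0],
    [0,0.005,0,0.0015,0,-1,0],
    [0,0.0045,0,0.0015,0,-1,0],
    [0,0.0045,0,0.002,0,-1,0],
    [0,0.0045,0,0.002,0,-1,0],
    [0,0.0045,0,0.002,0,-1,0],
    [0,0.0045,0,0.0025,0,-1,0]
  ]
}}

```text
clock: 8.35
tcp_pos: [0.5012, 0.2382, 0.0573]
tcp_rot: [0.052, 0.185, 0.981, -0.009]
force: [-12.7, -1.4, 23.9]
opening: 0.0007
grip_force: 13.2
```

```bash
python3 -c "
from h import *
b=r.get_image('scene');save('s3.png',b['frame'][120:260,330:480],4)"
```

```text
(no output)
```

View pics/s3.png

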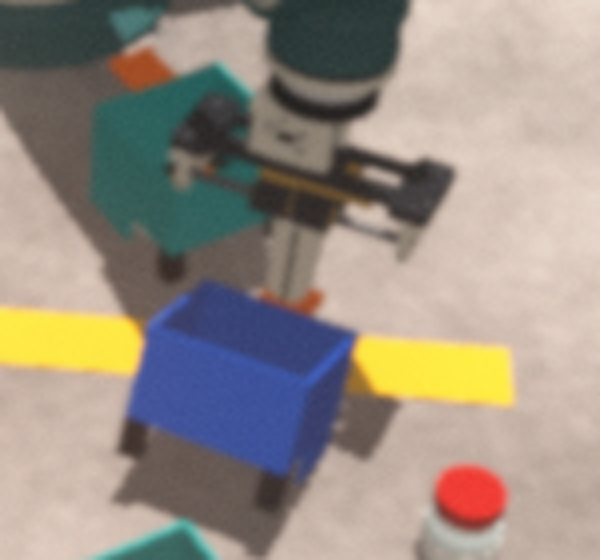

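The crate is tipping as planned, by about 24°, with its back feet off the bench at (130,435) and (270,490). The push is too close to the wall, at 26 N, so I move the finger 5 mm out along the tab while continuing.

{"op": "carry_out", "data": {
  "plan": [
    [0,0.005,0,0.0025,0,-0.5,0],
    [0,0.006,0,0.003,0,-1,0],
    [0,0.006,0,0.003,0,-1,0],
    [0,0.0045,0,0.003,0,-1,0],
    [0,0.004,0,0.003,0,-1,0],
    [0,0.004,0,0.003,0,-1,0],
    [0,0.004,0,0.003,0,-1,0],
    [0,0.004,0,0.003,0,-1,0]
  ]
}}

```text
clock: 9.4
tcp_pos: [0.4697, 0.2496, 0.0257]
tcp_rot: [0.116, 0.184, 0.976, -0.022]
force: [-0.5, 0.1, 0.6]
opening: 0.0005
grip_force: 0.3
```

```bash
cat >> h.py <<'E'
def tilt(side):
    # back wall plane (outer face, blue, seen from the scene camera): normal gives tilt
    b=r.get_image('scene');W=cloud(b);hsv=cv2.cvtColor(b["frame"],cv2.COLOR_RGB2HSV);H,S,V=[hsv[...,i].astype(int) for i in range(3)]
    near=(W[...,1]*side>.05)&(W[...,1]*side<.35)&(W[...,0]>.42)&(W[...,0]<.72)&(W[...,2]>.01)
    m=(H>105)&(H<130)&(S>110)&(V>40)&near
    p=W[m];print("blue",m.sum(),"zmax",np.percentile(p[:,2],99.5).round(3),"x",np.percentile(p[:,0],[1,99]).round(3))
    g=(H>35)&(H<88)&(S>80)&(V>50)&near&(W[...,2]<.2);w=(S<50)&(V>130)&near&(W[...,2]<.2)
    print("green",g.sum(),"white",w.sum()); return b
E
python3 -c "
from h import *
s=r.read_state();print(s['tcp_pos'].round(4),s['force'].round(2));b=tilt(1);a=measure();np.savez('dbg.npz',s=b['frame'],t=a['frame'])"
```

```text
[0.4697 0.2496 0.0257] [-0.54  0.13  0.62]
blue 1194 zmax 0.157 x [0.546 0.626]
green 5 white 597
tab 299 [ 521. -168.] [41. 39.] 84.2 z [0.098 0.101 0.105]
rim 387 [ 599. -177.] [121. 120.] 82.6 z [0.093 0.1   0.103]
rim 263 [608. 200.] [121.  27.] 61.4 z [0.107 0.114 0.12 ]
```

The left crate has tipped nearly far enough and shows a bare white underside: 597 white pixels and no green. I press on to about 60° and hold.

{"op": "carry_out", "data": {
  "plan": [
    [0,0.003,0,0.004,0,0,0],
    [0,0.003,0,0.004,0,0,0],
    [0,0.003,0,0.004,0,0,0],
    [0,0.0025,0,0.004,0,0,0],
    [0,0.0025,0,0.004,0,0,0],
    [0,0,0,0,0,0,0],
    [0,0,0,0,0,0,0],
    [0,0,0,0,0,0,0]
  ]
}}

```text
clock: 10.5
tcp_pos: [0.4617, 0.2529, 0.0036]
tcp_rot: [0.116, 0.184, 0.976, -0.022]
force: [-1.6, -0.9, 0.2]
opening: 0.0005
grip_force: 0.7
```

```bash
python3 -c "
from h import *
b=tilt(1);save('s4.png',b['frame'][120:260,330:480],4)"
```

```text
blue 1169 zmax 0.157 x [0.516 0.605]
green 2 white 825
```

View pics/s4.png

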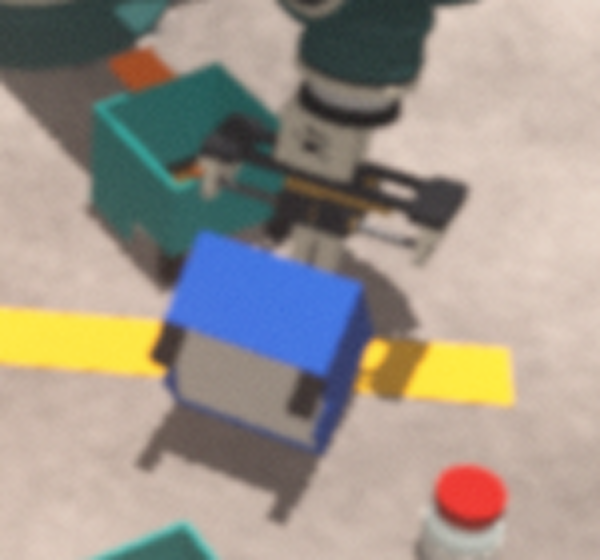

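The underside at (240,385) is bare white, so the left crate is the plain one. Now I ease it back down along the same arc.

```bash
python3 -c "
from p import path
path(20,list(range(60,-1,-4)),[14]*5+[12.6,11.2,9.8,8.4,7,5.6,4.2,2.8,1.4,0,0])"
```

```text
56 14 [94.3  9.4] tx -4.1 tz -5.9
52 14 [91.4 15.9] tx -4.4 tz -5.6
48 14 [88.  22.1] tx -4.8 tz -5.2
44 14 [84.1 28.1] tx -5.2 tz -4.9
40 12.6 [80.6 33.8] tx -4.8 tz -4.7
36 11.2 [76.7 39.2] tx -5.0 tz -4.4
32 9.8 [72.4 44.4] tx -5.2 tz -4.2
28 8.4 [67.8 49.1] tx -5.4 tz -3.9
24 7 [62.9 53.5] tx -5.5 tz -3.6
20 5.6 [57.6 57.5] tx -5.7 tz -3.3
16 4.2 [52.1 61.1] tx -5.8 tz -3.1
12 2.8 [46.4 64.3] tx -5.9 tz -2.8
8 1.4 [40.5 67.1] tx -6.0 tz -2.5
4 0 [34.4 69.4] tx -6.1 tz -2.1
0 0 [27.5 71. ] tx -6.9 tz -1.6
```

{"op": "carry_out", "data": {
  "plan": [
    [0,-0.004,0,-0.006,0,0,0],
    [0,-0.0045,0,-0.0055,0,0,0],
    [0,-0.005,0,-0.005,0,0,0],
    [0,-0.005,0,-0.005,0,1.4,0],
    [0,-0.005,0,-0.0045,0,1.4,0],
    [0,-0.005,0,-0.0045,0,1.4,0],
    [0,-0.005,0,-0.004,0,1.4,0],
    [0,-0.0055,0,-0.004,0,1.4,0]
  ]
}}

```text
clock: 11.55
tcp_pos: [0.4901, 0.242, 0.0497]
tcp_rot: [0.055, 0.185, 0.981, -0.01]
force: [-6.4, 1.7, 9.8]
opening: 0.0004
grip_force: 5.3
```

```bash
python3 -c "
from h import *
b=tilt(1)"
```

```text
blue 1658 zmax 0.144 x [0.502 0.657]
green 0 white 289
```

{"op": "carry_out", "data": {
  "plan": [
    [0,-0.0055,0,-0.004,0,1.4,0],
    [0,-0.0055,0,-0.0035,0,1.4,0],
    [0,-0.006,0,-0.003,0,1.4,0],
    [0,-0.006,0,-0.003,0,1.4,0],
    [0,-0.006,0,-0.003,0,1,0],
    [0,-0.006,0,-0.0025,0,0,0],
    [0,-0.005,0,-0.0025,0,0,0],
    [0,-0.002,0,-0.0025,0,0,0]
  ]
}}

```text
clock: 12.6
tcp_pos: [0.5277, 0.2269, 0.0745]
tcp_rot: [-0.001, 0.185, 0.983, -0.0]
force: [-0.7, -0.2, -0.1]
opening: 0.0004
grip_force: 0.0
```

{"op": "carry_out", "data": {
  "plan": [
    [0,0,0,-0.03,0,0,0],
    [0,0,0,-0.04,0,0,-7],
    [0,0,0,-0.03,0,0,-7.1],
    [0,0,-0.05,0,0,0,0],
    [0,0,-0.05,0,0,0,0],
    [0,0,-0.05,0,0,0,0],
    [0,0,-0.05,0,0,0,0],
    [0,0,-0.05,0,0,0,0]
  ]
}}

```text
clock: 13.6
tcp_pos: [0.4958, -0.0223, 0.1746]
tcp_rot: [-0.001, 0.063, 0.998, 0.0]
force: [1.1, 0.0, 0.5]
opening: 0.0006
grip_force: 0.0
```

{"op": "carry_out", "data": {
  "plan": [
    [0,-0.01,-0.05,0,0,0,0],
    [0,-0.01,-0.05,0,0,0,0],
    [0,-0.01,-0.04,0,0,0,0],
    [0,-0.006,0,0.03,0,0,0],
    [0,0,0,0.03,0,0,0],
    [0,0,0,0.02,0,0,0],
    [0,0,0,0,0,0,0],
    [0,0,0,0,0,0,0]
  ]
}}

```text
clock: 14.6
tcp_pos: [0.5149, -0.1644, 0.0957]
tcp_rot: [-0.0, 0.063, 0.998, 0.0]
force: [0.8, -1.0, 0.0]
opening: 0.0005
grip_force: 0.0
```

```bash
python3 -c "
from h import *
a=measure();s=r.read_state();print(s['tcp_pos'].round(4),s['tcp_rot'].round(4))"
```

```text
tab 293 [536. 225.] [40. 39.] 68.2 z [0.098 0.101 0.105]
rim 421 [611. 195.] [121. 119.] 68.4 z [0.092 0.1   0.103]
rim 112 [ 635. -129.] [37. 86.] 53.4 z [0.091 0.1   0.103]
[ 0.515  -0.1644  0.0958] [-0.      0.0628  0.998   0.    ]
```

The left crate is back upright within 3 mm. Now I press the right tab.

{"op": "carry_out", "data": {
  "plan": [
    [0,0,-0.0025,0.01,0,0,0],
    [0,0,0,0.01,0,0,0],
    [0,0,0,0.003,0,0,0],
    [0,0,0,0.001,0,0,0],
    [0,0,0,0.001,0,0,0],
    [0,0,0,0.0005,0,0,0],
    [0,0,0,0,0,0,0],
    [0,0,0,0,0,0,0]
  ]
}}

```text
clock: 15.65
tcp_pos: [0.5138, -0.1668, 0.0711]
tcp_rot: [-0.001, 0.063, 0.998, 0.0]
force: [-16.7, 5.8, 26.9]
opening: 0.0007
grip_force: 13.4
```

```bash
python3 -c "
from p import path
path(18,[0]+list(range(3,61,3)),[0]*3+list(range(1,15))+[14]*4)"
```

```text
3 0 [30.7 69.9] tx 5.2 tz 1.1
6 0 [35.9 68.6] tx 5.1 tz 1.4
9 1 [40.4 66.8] tx 4.6 tz 1.7
12 2 [44.9 64.8] tx 4.5 tz 1.9
15 3 [49.2 62.6] tx 4.4 tz 2.1
18 4 [53.5 60.1] tx 4.4 tz 2.3
21 5 [57.6 57.4] tx 4.3 tz 2.4
24 6 [61.5 54.4] tx 4.2 tz 2.6
27 7 [65.3 51.2] tx 4.1 tz 2.8
30 8 [69.  47.8] tx 4.0 tz 2.9
33 9 [72.4 44.2] tx 3.9 tz 3.1
36 10 [75.7 40.5] tx 3.8 tz 3.2
39 11 [78.7 36.5] tx 3.7 tz 3.4
42 12 [81.6 32.3] tx 3.6 tz 3.5
45 13 [84.2 28. ] tx 3.5 tz 3.7
48 14 [86.6 23.6] tx 3.3 tz 3.8
51 14 [89.3 19. ] tx 3.7 tz 3.8
54 14 [91.7 14.3] tx 3.5 tz 4.0
57 14 [93.9  9.4] tx 3.3 tz 4.2
60 14 [95.9  4.5] tx 3.1 tz 4.3
```

{"op": "carry_out", "data": {
  "plan": [
    [0,0.005,0,0.0003,0,0,0],
    [0,0.0052,0,0.001,0,0,0],
    [0,0.0052,0,0.0013,0,-1,0],
    [0,0.0047,0,0.0017,0,-1,0],
    [0,0.0045,0,0.002,0,-1,0],
    [0,0.0045,0,0.002,0,-1,0],
    [0,0.0044,0,0.0023,0,-1,0],
    [0,0.0043,0,0.0024,0,-1,0]
  ]
}}

```text
clock: 16.65
tcp_pos: [0.4769, -0.1621, 0.0546]
tcp_rot: [0.052, 0.063, 0.997, -0.003]
force: [-0.1, 1.0, 2.0]
opening: 0.0005
grip_force: 0.6
```

```bash
python3 -c "
from h import *
b=tilt(-1)"
```

```text
blue 1584 zmax 0.141 x [0.5   0.639]
green 1 white 201
```

{"op": "carry_out", "data": {
  "plan": [
    [0,0.0037,0,0.003,0,-1,0],
    [0,0.0037,0,0.003,0,-1,0],
    [0,0.0037,0,0.0032,0,-1,0],
    [0,0.0036,0,0.0033,0,-1,0],
    [0,0.0036,0,0.0034,0,-1,0],
    [0,0.0035,0,0.0035,0,-1,0],
    [0,0.0034,0,0.0037,0,-1,0],
    [0,0.0033,0,0.0038,0,-1,0]
  ]
}}

```text
clock: 17.7
tcp_pos: [0.4535, -0.1591, 0.0233]
tcp_rot: [0.121, 0.062, 0.991, -0.007]
force: [-3.1, -0.3, 2.5]
opening: 0.0002
grip_force: 1.8
```

{"op": "carry_out", "data": {
  "plan": [
    [0,0.0036,0,0.0038,0,0,0],
    [0,0.0034,0,0.004,0,0,0],
    [0,0.0032,0,0.0042,0,0,0],
    [0,0.003,0,0.0043,0,0,0],
    [0,0.001,0,0.001,0,0,0],
    [0,0,0,0,0,0,0],
    [0,0,0,0,0,0,0],
    [0,0,0,0,0,0,0]
  ]
}}

```text
clock: 18.7
tcp_pos: [0.4444, -0.158, 0.0037]
tcp_rot: [0.121, 0.062, 0.991, -0.007]
force: [-0.1, 0.9, 0.1]
opening: 0.0009
grip_force: 0.3
```

```bash
python3 -c "
from h import *
b=tilt(-1);save('s5.png',b['frame'][120:260,200:350],4)"
```

```text
blue 1016 zmax 0.155 x [0.513 0.58 ]
green 80 white 375
```

View pics/s5.png

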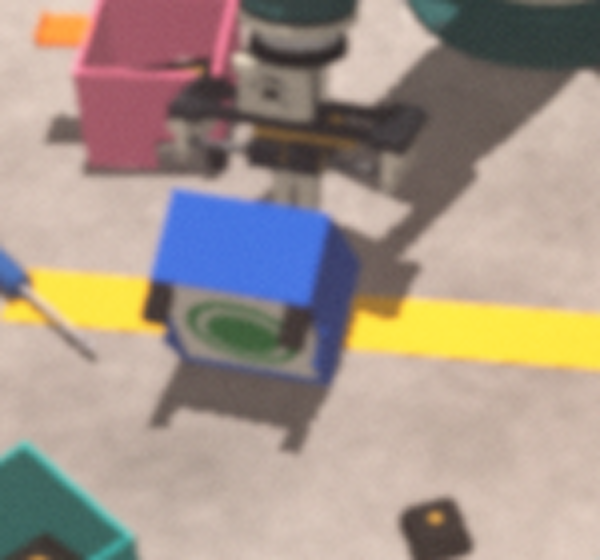

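The green ringed stamp shows at (240,330), so the right crate is the stamped one. I let it down.

{"op": "carry_out", "data": {
  "plan": [
    [0,0,0,0,0,0,0],
    [0,-0.004,0,-0.006,0,0,0],
    [0,-0.0045,0,-0.0055,0,0,0],
    [0,-0.005,0,-0.005,0,0,0],
    [0,-0.005,0,-0.005,0,1.4,0],
    [0,-0.005,0,-0.0045,0,1.4,0],
    [0,-0.005,0,-0.0045,0,1.4,0],
    [0,-0.005,0,-0.004,0,1.4,0]
  ]
}}

```text
clock: 19.75
tcp_pos: [0.4694, -0.1613, 0.0451]
tcp_rot: [0.071, 0.063, 0.995, -0.004]
force: [-5.3, 0.4, 8.2]
opening: 0.0005
grip_force: 4.7
```

{"op": "carry_out", "data": {
  "plan": [
    [0,-0.0055,0,-0.004,0,1.4,0],
    [0,-0.0055,0,-0.004,0,1.4,0],
    [0,-0.0055,0,-0.0035,0,1.4,0],
    [0,-0.006,0,-0.003,0,1.4,0],
    [0,-0.006,0,-0.003,0,1.4,0],
    [0,-0.006,0,-0.003,0,1.4,0],
    [0,-0.006,0,-0.003,0,0,0],
    [0,-0.004,0,-0.0025,0,0,0]
  ]
}}

```text
clock: 20.75
tcp_pos: [0.5125, -0.1667, 0.0751]
tcp_rot: [-0.0, 0.063, 0.998, -0.0]
force: [-4.9, 1.1, 13.8]
opening: 0.0009
grip_force: 8.6
```

{"op": "carry_out", "data": {
  "plan": [
    [0,0,0,-0.01,0,0,0],
    [0,0,0,-0.03,0,0,0],
    [0,0,0,-0.05,0,0,0],
    [0,0,0,-0.05,0,0,0],
    [0,-0.05,0,0,0,0,0],
    [0,-0.05,0,0,0,0,0],
    [0,-0.05,0,0,0,0,0],
    [0,-0.03,0,0,0,0,0]
  ]
}}

```text
clock: 21.75
tcp_pos: [0.6919, -0.1892, 0.2117]
tcp_rot: [-0.002, 0.063, 0.998, 0.0]
force: [-1.2, 0.0, -0.4]
opening: 0.0009
grip_force: 0.0
```

```bash
python3 -c "
from h import *
a=measure();s=r.read_state();print(s['tcp_pos'].round(4),s['tcp_rot'].round(4),s['clock'])
W=cloud(a);m=(W[...,2]>.15)&(W[...,2]<.35)
"
```

```text
tab 280 [647. 350.] [44. 40.] 89.3 z [0.063 0.065 0.068]
tab 274 [536. 225.] [40. 39.] 68.2 z [0.098 0.101 0.105]
rim 417 [610. 195.] [121. 119.] 68.5 z [0.092 0.1   0.103]
rim 141 [ 610. -125.] [ 23. 120.] 77.2 z [0.093 0.1   0.103]
[ 0.6937 -0.1893  0.2108] [-1.80e-03  6.27e-02  9.98e-01  5.00e-04] 21.8
```

Before pushing I check the stamped crate's pose from the scene camera, whose view of it isn't blocked by the arm.

{"op": "carry_out", "data": {
  "plan": [
    [0,0.0125,0,0,0,0,0],
    [0,0.0125,0,0,0,10,0],
    [0,0,0,0,0,10,0],
    [0,-0.012,0,0.033,0,0,0],
    [0,-0.012,0,0.033,0,0,0],
    [0,0,0,0,0,0,0],
    [0,0,0,0,0,0,0],
    [0,0,0,0,0,0,0]
  ]
}}

```text
clock: 22.8
tcp_pos: [0.6654, -0.1862, 0.145]
tcp_rot: [-0.173, 0.062, 0.983, 0.011]
force: [0.3, 0.2, 0.5]
opening: 0.0006
grip_force: 0.0
```

```bash
cat >> h.py <<'E'
def rimfit(side):
    # rim points from the scene camera: blue at z .094-.104, box around them
    b=r.get_image('scene');W=cloud(b);hsv=cv2.cvtColor(b["frame"],cv2.COLOR_RGB2HSV);H,S,V=[hsv[...,i].astype(int) for i in range(3)]
    m=(H>105)&(H<130)&(S>110)&(V>40)&(W[...,1]*side>.03)&(W[...,1]*side<.35)&(W[...,0]>.38)&(W[...,0]<.74)
    p=W[m&(W[...,2]>.093)&(W[...,2]<.104)]
    R=cv2.minAreaRect((p[:,:2]*1000).astype(np.float32));print("rim",len(p),np.round(R[0]),np.round(R[1]),round(R[2],1),"zmax",np.percentile(W[m][:,2],99).round(3))
    return b
E
python3 -c "
from h import *
b=rimfit(-1);W=cloud(b);rimfit(1);s=r.read_state();print(s['tcp_pos'].round(4),s['tcp_rot'].round(4),s['force'].round(1))"
```

```text
rim 167 [ 603. -174.] [120. 123.] 82.4 zmax 0.102
rim 165 [611. 201.] [119. 123.] 67.9 zmax 0.104
[ 0.6653 -0.1861  0.1442] [-0.1732  0.0619  0.9829  0.011 ] [-0.5  0.1  0. ]
```

{"op": "carry_out", "data": {
  "plan": [
    [0,-0.0056,0,-0.002,0,0,0],
    [0,-0.0108,0,0.0297,0,0,0],
    [0,-0.0108,0,0.0297,0,0,0],
    [0,-0.0108,0,0.0297,0,0,0],
    [0,-0.0108,0,0.0297,0,0,0],
    [0,0,0,0,0,0,0],
    [0,0.0047,0,0.0017,0,0,0],
    [0,0.0047,0,0.0017,0,0,0]
  ]
}}

```text
clock: 23.9
tcp_pos: [0.6612, -0.1856, 0.018]
tcp_rot: [-0.173, 0.062, 0.983, 0.011]
force: [-0.9, 0.1, 0.8]
opening: 0.0003
grip_force: 0.0
```

{"op": "carry_out", "data": {
  "plan": [
    [0,0.0047,0,0.0017,0,0,0],
    [0,0.0047,0,0.0017,0,0,0],
    [0,0.0075,0,0.0027,0,0,0],
    [0,0.0075,0,0.0027,0,0,0],
    [0,0.0075,0,0.0027,0,0,0],
    [0,0.0075,0,0.0027,0,0,0],
    [0,0.0047,0,0.0017,0,0,0],
    [0,0,0,0,0,0,0]
  ]
}}

```text
clock: 24.9
tcp_pos: [0.6138, -0.1794, 0.0164]
tcp_rot: [-0.174, 0.062, 0.983, 0.011]
force: [0.9, -0.8, 0.1]
opening: 0.0008
grip_force: 0.0
```

```bash
python3 -c "
from h import *
b=rimfit(-1)"
```

```text
rim 71 [ 556. -133.] [129.  65.] 6.2 zmax 0.241
```

```bash
python3 -c "
from h import *
a=measure();b=r.get_image('scene');cv2.imwrite('pics/s6.png',np.hstack([cv2.resize(a['frame'][110:260,330:480],None,fx=2.6,fy=2.6),cv2.resize(b['frame'][110:260,190:340],None,fx=2.6,fy=2.6)])[:,:,::-1])"
```

```text
tab 280 [647. 350.] [44. 42.] 45.1 z [0.063 0.066 0.068]
tab 291 [536. 225.] [40. 39.] 68.2 z [0.098 0.101 0.105]
rim 426 [610. 195.] [122. 119.] 68.4 z [0.091 0.1   0.102]
```

View pics/s6.png

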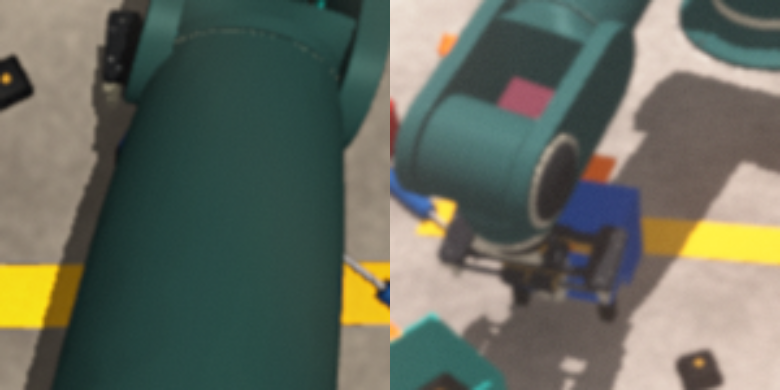

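The crate stands upright just ahead of the gripper, with its tab at (600,170) in the right half. It has moved about 45 mm, so I keep pushing.

{"op": "carry_out", "data": {
  "plan": [
    [0,0.005,0,0.0017,0,0,0],
    [0,0.0075,0,0.0026,0,0,0],
    [0,0.0075,0,0.0026,0,0,0],
    [0,0.0075,0,0.0026,0,0,0],
    [0,0.0075,0,0.0026,0,0,0],
    [0,0.0075,0,0.0026,0,0,0],
    [0,0.0075,0,0.0026,0,0,0],
    [0,0.004,0,0.0015,0,0,0]
  ]
}}

```text
clock: 26.05
tcp_pos: [0.5572, -0.1723, 0.0175]
tcp_rot: [-0.174, 0.062, 0.983, 0.011]
force: [1.0, -0.6, -0.4]
opening: 0.0006
grip_force: 0.6
```

{"op": "carry_out", "data": {
  "plan": [
    [0,0.0045,0,0.0016,0,0,0],
    [0,0.0055,0,0.002,0,0,0],
    [0,0.0055,0,0.002,0,0,0],
    [0,0.003,0,0.001,0,0,0],
    [0,0,0,0,0,0,0],
    [0,-0.006,0,-0.002,0,0,0],
    [0,-0.012,0,-0.004,0,0,0],
    [0,-0.012,0,-0.004,0,0,0]
  ]
}}

```text
clock: 27.05
tcp_pos: [0.5706, -0.1739, 0.0166]
tcp_rot: [-0.174, 0.062, 0.983, 0.011]
force: [-0.7, -0.0, 0.3]
opening: 0.0006
grip_force: 0.0
```

{"op": "carry_out", "data": {
  "plan": [
    [0,0.01,0,-0.03,0,0,0],
    [0,0.012,0,-0.035,0,0,0],
    [0,0.015,0,-0.04,0,0,0],
    [0,0.015,0,-0.04,0,0,0],
    [0,0,0.05,-0.01,0,0,0],
    [0,0,0.05,-0.01,0,0,0],
    [0,0,0.05,-0.01,0,0,0],
    [0,0,0.05,0,0,0,0]
  ]
}}

```text
clock: 28.05
tcp_pos: [0.6069, 0.0248, 0.1996]
tcp_rot: [-0.174, 0.062, 0.983, 0.011]
force: [0.6, -1.3, -0.6]
opening: 0.0008
grip_force: 0.0
```

```bash
python3 -c "
from h import *
a=measure();rimfit(-1)"
```

```text
tab 292 [536. 225.] [40. 39.] 68.2 z [0.098 0.101 0.105]
tab 317 [ 402. -152.] [40. 40.] 82.5 z [0.098 0.101 0.105]
rim 229 [619. 217.] [ 76. 120.] 67.7 z [0.091 0.099 0.103]
rim 308 [ 481. -162.] [121. 119.] 82.8 z [0.092 0.1   0.103]
rim 188 [ 480. -159.] [121. 127.] 84.0 zmax 0.103
```

The stamped crate stands upright with its middle at x = 0.481 (strip centre 0.479). The plain one is within 3 mm of its place and the arm is clear, so I hand in.

```bash
python3 -c "
from h import *
print(r.finish_job())"
```

```text
the job is handed in; nothing more can be done
None
```

I tipped both crates and found the green stamp under the right one, then pushed that crate onto the yellow strip (middle 2 mm from its centre line); the plain crate stands within 3 mm of its place, and the job is handed in, though no verdict came back.

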